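# Find and press the hidden catch of a handleless drawer box

### The arm

A 7-joint arm with a two-finger parallel gripper is mounted at the origin on a cart in front of the work surface, level with it; the furniture and walls round the work are solid. World frame = base frame: x ahead of the robot, y to its left, z up, the work surface at z = 0. Lengths are in m, angles in rad, forces in N, time in s.
With the tool pointing down it reaches from about 0.35 to 0.9 m from the base axis. Payload 19.9 kg.
Tool frame: the origin (TCP) lies between the finger pads; the fingertips stand 8 mm ahead of it and the grasp point (between the pads) lies 11 mm behind it; x points along the fingers, y is the direction in which the jaws open and shut, and the axes are right-handed (so a half turn about x gives the same grasp; the last joint's range is limited). The gripper opens to 85 mm and grips with 20 to 120 N. Pads are 22 mm wide; open, the fingers measure 114 mm over their backs; the gripper's body (76 mm by 85 mm) begins 54 mm behind the grasp point. The pads swing forward as they close: fully open they stand 13 mm farther back than shut.
Start: joints at [1.113, 0.417, -0.01, 1.614, 0.005, 1.111, -0.053], TCP at [0.253, -0.571, 0.239] pointing down, gripper open.
Joint ranges: [-2.81, 2.81], [-0.39, 2.02], [-1.27, 1.25], [0.06, 2.57], [-1.19, 4.33], [0.19, 2], [-2.82, 2.82]. Speed limits (rad/s): [1.89, 1.89, 2.39, 2.39, 3.01, 3.01, 3.01].

### API

Orientations are given as a rotation vector (axis times angle).
In Python, from rig import r gives the robot as it stands.
- The arm moves only by the tool send_rows, never from a script. Its argument "targets" is a list of rows, each a list of 2 entries, a list of its own where there are three numbers: the shift along the world's x, y, z in cm, then the turn, a rotation vector about the world's x, y, z in degrees. A call has exactly 8 rows; each row shifts and turns the commanded pose from where the row before left it; what a row does not reach is not made up. A row lasts 1/10 s, in which the tool goes at most 50 mm and 8.59 degrees, less where a joint would pass 70% of its speed; a pose out of reach is approached as far as the arm can. A call with a gripper value outside its range is refused whole. "grip" is the closure, from -1 (fully open) to 1 (shut), so that 0 is half open, set as the call begins (left out, the last holds). The fingers move at their own pace and stop on an object; the grip force is fixed at half the most. Time passes only in rows, so rows that do not move let the fingers close, or fill a call up. It gives the time, the measured TCP pose, the force and the opening at its end, in the units of the state.
- r.get_obs(): the state, without advancing time (a new reading comes with each control period).
- r.grab_frame(name): name is "scene" or "top"; returns a dict with "color" (480x640x3 uint8, blue, green, red), "depth" (480x640 float32, m along the optical axis (not along the pixel's ray), 0 where there is no reading), "intrinsics" (3x3 intrinsics, pixels), "world_from_camera" (4x4, takes a point from camera to world coordinates). Camera axes: x right, y down, z forward; pixel columns grow to the right and rows downward; lengths in m; the calibration is good to about 2 mm. A picture is of the moment at which its call begins.
- r.close_job(): hands the job in, once; it reports no verdict.
The state is a dict: "t": time; "q": joint angles; "qd": joint speeds; "tau": joint torques, N m; "tcp_pos": TCP position; "tool_rot": TCP orientation; "wrist_force": force on the tool from outside, world axes, zero at the start; "wrist_torque": the same for the moment, N m; "gripper_width": finger opening in m.
Only numpy, scipy, OpenCV 4.12 (cv2) and the standard library are available. Lean on these libraries where they do the work, as an engineer would, in place of code of your own. Each camera call takes 0.05 s, during which the arm holds its last target. There are 200 camera calls.

### The job

The drawer of the low wooden box has no handle: a spring catch is hidden under one of the four identical wooden inlays set flush in its flat top. Feel across the top with a fingertip for the inlay that gives, press it right down so that the drawer springs open, then take the hand away. Only touch and press: do not pick up, knock over or shift the mug, the cup and the salt shaker round the box.

Things in the scene. Friction and masses are not known exactly. Their poses are not given: they have to be found in the camera images.
- drawer_box: low oak box fixed to the worktop, 170 (x) x 232 (y) x 85 mm high; origin at the centre of its underside, z up, its drawer front faces its own -x. Its flat top is rigid but for the catch: four like pale inlays, 60 (x) x 46 (y) mm, lie flush in a row along its y with 2 mm seams; one of them is the catch, the others are rigid
- top_middle (a point): centre of the box's flat top, on the seam between the two middle inlays, 85 mm above the box's origin, axes as the box; the inlays' centres lie at y = -72, -24, +24 and +72 mm from it, x = 0. The catch sinks only if the fingertip presses inside its edges, clear of its neighbours
- catch (a joint): how far the catch inlay is pressed down, m: 0 flush, 0.006 fully down; its spring resists with about 1.5 N at first and 4.5 N fully down, then it meets a hard stop; it lets go of the drawer at about 4 mm and rises again when released
- drawer (a joint): how far the drawer has come out of the box toward the box's -x, m: 0 shut and held by the catch, 0.042 fully sprung open (it needs no pull; it springs by itself)
- mug: small striped white mug, 63 x 91 x 55 mm high, loose, stands beside the box at its +y end; origin at the centre of its underside
- salt: salt shaker of glass with a grey top, 44 mm across, 90 mm high, loose, behind the box (on its +x side); origin at the centre of its underside
- cup: dark brown cup without handle, 73 mm across, 62 mm high, loose, behind the box (on its +x side), to the -y side of the shaker; origin at the centre of its underside
There are look-alikes about, which are no part of the job. What is shaped like the salt but green is not meant. Of the things that look like the cup, the larger one is meant.

How it is judged:
By the outcome, as a careful person would: the job done as asked, in the order asked, and still so for the second after the job is handed in, with the robot touching nothing.
It also fails if it takes over 48 s, if anything falls off the work surface, if the arm or the gripper's body presses on something with over 40 N, if the wrist force passes 120 N, or if a joint passes its speed limit or range.

## Working session

There is one attempt and no reset: what is moved stays moved. The work goes in short steps, Python scripts to look and compute and a tool call to move; the robot and the scene stay as the last step left them, time stands still between calls to the robot, and variables do not carry over. Pictures are saved under pics/ and viewed, about 8 in all and at most 12, crops included, and the job is handed in when it is done.

Besides the shell and the picture viewer there is one more tool, called by a JSON object that holds its "method" and its "body". send_rows: Moves the arm, as the interface text tells. Its arguments: {"type":"object","properties":{"targets":{"type":"array"},"grip":{"type":"number"}},"required":["targets"]}

```bash
mkdir -p pics
python3 - <<'E'
from rig import r
import cv2,numpy as np,pickle
o=r.get_obs(); print(o['t'],o['tcp_pos'],o['tool_rot'],o['wrist_force'],o['gripper_width'])
for n in('scene','top'):
    f=r.grab_frame(n); pickle.dump(f,open(n+'.pkl','wb')); cv2.imwrite(f'pics/{n}0.png',f['color'])
    print(n,f['world_from_camera'].round(3).tolist(),f['intrinsics'].tolist())
E
```

```text
0.0 [ 0.2528416  -0.57119665  0.23864656] [ 1.99176447  0.42249038 -1.99252377] [ 0.3295664   0.13968151 -0.13971615] 0.08526039448481985
scene [[-0.423, -0.791, 0.443, 0.181], [-0.906, 0.361, -0.221, 0.287], [0.015, -0.494, -0.869, 0.909], [0.0, 0.0, 0.0, 1.0]] [[601.5822970032144, 0.0, 310.3977856249202], [0.0, 601.5822970032144, 245.57685122854122], [0.0, 0.0, 1.0]]
top [[-0.018, -0.977, 0.212, 0.394], [-1.0, 0.019, 0.002, 0.08], [-0.006, -0.212, -0.977, 1.017], [0.0, 0.0, 0.0, 1.0]] [[573.6124239378432, 0.0, 313.91118913275005], [0.0, 573.6124239378432, 224.58688265964255], [0.0, 0.0, 1.0]]
```

View pics/top0.png

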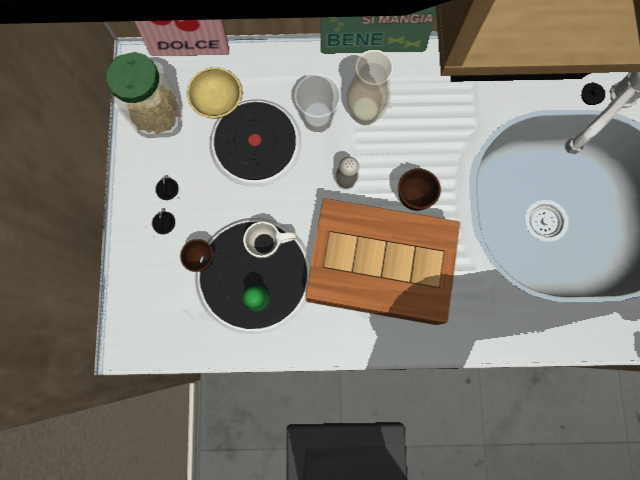

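View pics/scene0.png

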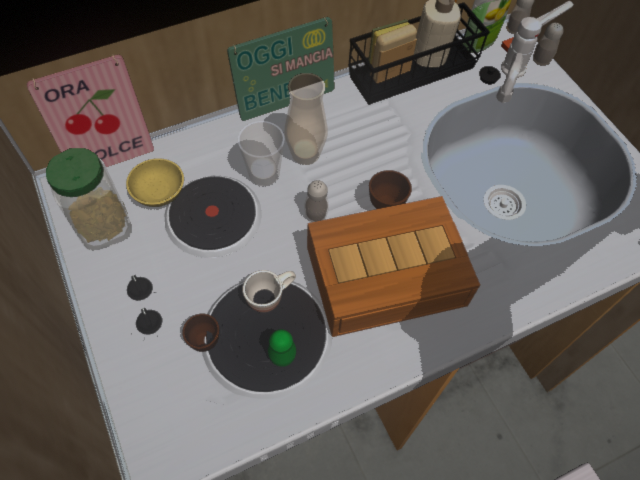

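The top view shows the box top with corners at about (323,198), (460,220), (446,323) and (307,301). The inlays are centred at about (340,251), (369,256), (399,261) and (428,267). The mug is at (263,238), the salt at (347,168) and the cup at (419,188). The arm is out of view on the right.

```bash
cat > h.py <<'E'
import numpy as np,cv2,pickle
def ray(f,uv,z):
    T=f['world_from_camera'];K=f['intrinsics'];uv=np.atleast_2d(uv).astype(float)
    d=np.c_[uv,np.ones(len(uv))]@np.linalg.inv(K).T@T[:3,:3].T
    return T[:3,3]+d*((z-T[2,3])/d[:,2])[:,None]
def dep(f,u,v):
    z=float(np.median(f['depth'][v-1:v+2,u-1:u+2]));p=z*np.linalg.inv(f['intrinsics'])@[u,v,1]
    return (f['world_from_camera']@[*p,1])[:3]
E
python3 - <<'E'
from h import *
from scipy.spatial.transform import Rotation as R
for n,reg in(('top',(318,225,452,292)),('scene',(325,220,460,290))):
    f=pickle.load(open(n+'.pkl','rb'));c=f['color'];h=cv2.cvtColor(c,cv2.COLOR_BGR2HSV)
    x0,y0,x1,y1=reg
    # per-pixel: pale = green/red ratio high
    rt=c[...,1].astype(float)/np.maximum(c[...,2],1)
    m=np.zeros(rt.shape,np.uint8);m[y0:y1,x0:x1]=(rt[y0:y1,x0:x1]>0.68)*255
    m=cv2.morphologyEx(m,cv2.MORPH_CLOSE,np.ones((5,5)));m=cv2.morphologyEx(m,cv2.MORPH_OPEN,np.ones((5,5)))
    cs,_=cv2.findContours(m,0,2);k=max(cs,key=cv2.contourArea)
    W=ray(f,k[:,0],.085)
    rc=cv2.minAreaRect((W[:,:2]*1000).astype(np.float32)); print(n,rc, cv2.boxPoints(rc).round(0).tolist())
f=pickle.load(open('top.pkl','rb'))
for u,v in((340,251),(369,256),(399,261),(428,267),(263,238),(347,165),(419,188)):print(u,v,dep(f,u,v).round(4))
print(ray(f,[[323,198],[460,220],[446,323],[307,301]],.085).round(3).tolist())
print(R.from_rotvec([1.99176447,0.42249038,-1.99252377]).as_matrix().round(3))
E
```

```text
top ((536.8187866210938, -29.999191284179688), (191.8956298828125, 61.321006774902344), 78.85462188720703) [[488.0, -118.0], [548.0, -130.0], [585.0, 58.0], [525.0, 70.0]]
scene ((535.29248046875, -32.38462829589844), (191.838623046875, 62.17184829711914), 78.7905044555664) [[486.0, -120.0], [547.0, -133.0], [584.0, 56.0], [523.0, 68.0]]
340 251 [0.5512 0.0403 0.0862]
369 256 [ 0.5422 -0.0071  0.0849]
399 261 [ 0.5328 -0.0558  0.0858]
428 267 [ 0.5221 -0.1027  0.0853]
263 238 [0.5896 0.1736 0.0136]
347 165 [0.6979 0.0244 0.0891]
419 188 [ 0.6766 -0.1094  0.0127]
[[0.642, 0.066, 0.085], [0.6, -0.161, 0.085], [0.431, -0.126, 0.085], [0.471, 0.096, 0.085]]
[[-0.001  0.405 -0.914]
 [ 0.001 -0.914 -0.405]
 [-1.    -0.001  0.   ]]
```

{"method": "send_rows", "body": {"targets": [[[1.7,2.9,0],[0,0,3.4]],[[1.7,2.9,0],[0,0,3.4]],[[1.7,2.9,0],[0,0,3.4]],[[1.7,2.9,0],[0,0,3.4]],[[1.7,2.9,0],[0,0,3.4]],[[1.7,2.9,0],[0,0,3.4]],[[1.7,2.9,0],[0,0,3.4]],[[1.7,2.9,0],[0,0,3.4]]], "grip": 1}}

```text
t: 0.9
tcp_pos: [0.3894, -0.3382, 0.2391]
tool_rot: [1.688, 0.809, -1.688]
wrist_force: [0.9, 0.3, 0.6]
gripper_width: -0.0003
```

{"method": "send_rows", "body": {"targets": [[[1.7,2.9,-1],[0,0,3.4]],[[1.7,2.9,-1],[0,0,3.4]],[[1.7,2.9,-1],[0,0,3.4]],[[1.7,2.9,-1],[0,0,3.4]],[[1.7,2.9,-1],[0,0,3.4]],[[1.7,2.9,-1],[0,0,3.4]],[[1.7,2.9,-1],[0,0,3.4]],[[0,0,0],[0,0,3.4]]]}}

```text
t: 1.7
tcp_pos: [0.5091, -0.132, 0.168]
tool_rot: [1.354, 1.112, -1.353]
wrist_force: [-0.7, -1.8, -0.9]
gripper_width: 0.0002
```

{"method": "send_rows", "body": {"targets": [[[0.4,1.0,-1],[0,0,0.5]],[[0.4,1.0,-1],[0,0,0]],[[0.5,1.0,-1],[0,0,0]],[[0,0,-1],[0,0,0]],[[0,0,-1],[0,0,0]],[[0,0,-0.8],[0,0,0]],[[0,0,-0.4],[0,0,0]],[[0,0,0],[0,0,0]]]}}

```text
t: 2.5
tcp_pos: [0.5207, -0.1068, 0.1068]
tool_rot: [1.352, 1.11, -1.353]
wrist_force: [0.4, -0.3, 0.9]
gripper_width: 0.0002
```

{"method": "send_rows", "body": {"targets": [[[0.1,0.4,-0.4],[0,0,0]],[[0,0,-0.4],[0,0,0]],[[0,0,-0.2],[0,0,0]],[[0,0,-0.1],[0,0,0]],[[0,0,-0.1],[0,0,0]],[[0,0,-0.05],[0,0,0]],[[0,0,-0.05],[0,0,0]],[[0,0,0],[0,0,0]]]}}

```text
t: 3.3
tcp_pos: [0.522, -0.1025, 0.0943]
tool_rot: [1.352, 1.11, -1.352]
wrist_force: [-0.3, 0.3, -0.7]
gripper_width: 0.0003
```

{"method": "send_rows", "body": {"targets": [[[0,0,-0.05],[0,0,0]],[[0,0,-0.05],[0,0,0]],[[0,0,-0.05],[0,0,0]],[[0,0,-0.05],[0,0,0]],[[0,0,0],[0,0,0]],[[0,0,0],[0,0,0]],[[0,0,0],[0,0,0]],[[0,0,0],[0,0,0]]]}}

```text
t: 4.1
tcp_pos: [0.5221, -0.1025, 0.0923]
tool_rot: [1.352, 1.11, -1.352]
wrist_force: [-1.1, -1.0, 3.7]
gripper_width: 0.0004
```

{"method": "send_rows", "body": {"targets": [[[0,0,-0.05],[0,0,0]],[[0,0,-0.05],[0,0,0]],[[0,0,0],[0,0,0]],[[0,0,0],[0,0,0]],[[0,0,0],[0,0,0]],[[0,0,0],[0,0,0]],[[0,0,0],[0,0,0]],[[0,0,0],[0,0,0]]]}}

```text
t: 4.9
tcp_pos: [0.522, -0.1025, 0.0913]
tool_rot: [1.352, 1.11, -1.352]
wrist_force: [-0.3, -1.6, 3.0]
gripper_width: -0.0001
```

{"method": "send_rows", "body": {"targets": [[[0,0,-0.05],[0,0,0]],[[0,0,-0.05],[0,0,0]],[[0,0,-0.05],[0,0,0]],[[0,0,-0.05],[0,0,0]],[[0,0,0],[0,0,0]],[[0,0,0],[0,0,0]],[[0,0,0],[0,0,0]],[[0,0,0],[0,0,0]]]}}

```text
t: 5.7
tcp_pos: [0.522, -0.1025, 0.0892]
tool_rot: [1.352, 1.11, -1.352]
wrist_force: [-0.5, -1.0, 2.8]
gripper_width: 0.0
```

The inlay gives at about 3 N, so this is the catch. I'll press it right down.

{"method": "send_rows", "body": {"targets": [[[0,0,-0.05],[0,0,0]],[[0,0,-0.05],[0,0,0]],[[0,0,-0.05],[0,0,0]],[[0,0,-0.05],[0,0,0]],[[0,0,0],[0,0,0]],[[0,0,0],[0,0,0]],[[0,0,0],[0,0,0]],[[0,0,0],[0,0,0]]]}}

```text
t: 6.5
tcp_pos: [0.522, -0.1025, 0.0873]
tool_rot: [1.352, 1.11, -1.352]
wrist_force: [-0.6, -1.0, 3.6]
gripper_width: 0.0004
```

Run:
```python
from rig import r
import cv2
cv2.imwrite('pics/scene1.png',r.grab_frame('scene')['color'])
```

```text
(no output)
```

View pics/scene1.png

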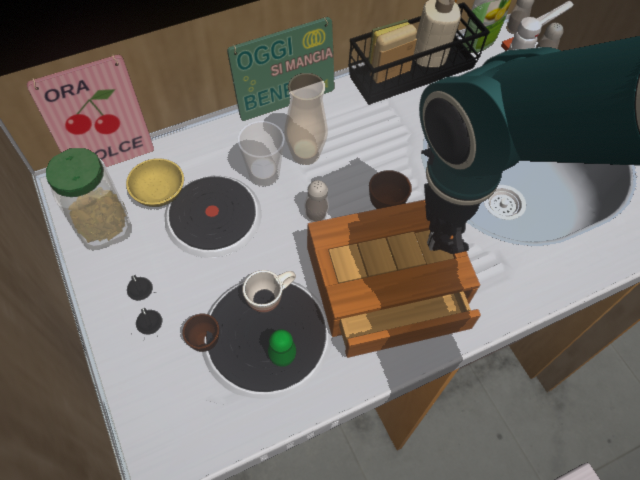

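The drawer front has sprung out, from about (345,340) to (478,318), and the mug, salt and cup haven't moved. I'll press a little further to reach the stop, then withdraw.

{"method": "send_rows", "body": {"targets": [[[0,0,-0.05],[0,0,0]],[[0,0,-0.05],[0,0,0]],[[0,0,0],[0,0,0]],[[0,0,0],[0,0,0]],[[0,0,0],[0,0,0]],[[0,0,0],[0,0,0]],[[0,0,0],[0,0,0]],[[0,0,0],[0,0,0]]]}}

```text
t: 7.35
tcp_pos: [0.5221, -0.1024, 0.0869]
tool_rot: [1.352, 1.11, -1.352]
wrist_force: [-5.0, 0.9, 16.7]
gripper_width: -0.0001
```

{"method": "send_rows", "body": {"targets": [[[0,0,0.2],[0,0,0]],[[0,0,0.5],[0,0,0]],[[0,0,1],[0,0,0]],[[0,0,2],[0,0,0]],[[0,0,3],[0,0,0]],[[0,0,3],[0,0,0]],[[0,0,2],[0,0,0]],[[0,0,1],[0,0,0]]]}}

```text
t: 8.15
tcp_pos: [0.5225, -0.1025, 0.2155]
tool_rot: [1.353, 1.108, -1.351]
wrist_force: [0.4, -0.3, 0.0]
gripper_width: 0.0001
```

{"method": "send_rows", "body": {"targets": [[[-1,-2,0],[0,0,0]],[[-1,-3,0],[0,0,0]],[[-1,-3,0],[0,0,0]],[[-1,-3,0],[0,0,0]],[[-1,-3,0],[0,0,0]],[[-1,-2,0],[0,0,0]],[[0,0,0],[0,0,0]],[[0,0,0],[0,0,0]]]}}

```text
t: 8.95
tcp_pos: [0.4618, -0.2623, 0.2129]
tool_rot: [1.352, 1.111, -1.353]
wrist_force: [0.4, 0.6, 0.5]
gripper_width: -0.0
```

Run:
```python
from rig import r
from h import *
g=r.grab_frame('top');f=pickle.load(open('top.pkl','rb'))
cv2.imwrite('pics/top1.png',g['color'])
for n,(x0,y0,x1,y1) in dict(mug=(240,215,297,262),salt=(332,150,364,192),cup=(395,165,443,212)).items():
    print(n,cv2.phaseCorrelate(*[cv2.cvtColor(i['color'][y0:y1,x0:x1],6).astype(np.float32) for i in(f,g)]))
```

```text
mug ((-0.0019796472235533713, 0.006030286605717805), 1.0004759171356759)
salt ((0.05179805466259069, 0.45354128990195264), 0.9678870840205087)
cup ((-0.07691525257922649, 0.1926290373180315), 0.770309891551733)
```

View pics/top1.png

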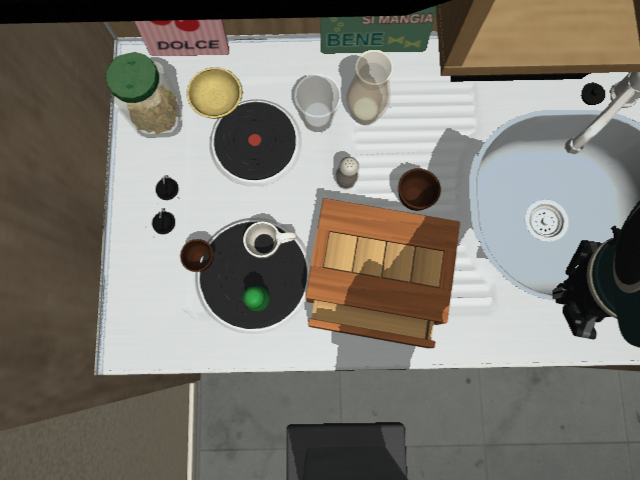

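The drawer is open, with its front at about (315,325) to (435,343). The hand is clear at about (590,285). The mug, salt and cup are where they were, with shifts under half a pixel; the shadow across the salt and cup crops probably accounts for most of that.

```bash
python3 -c "
from rig import r
r.close_job()"
```

```text
the job is handed in; nothing more can be done
```

The drawer is open, and I handed the job in at about 9 s of the 48 s allowed. `close_job` gives no verdict.

- **Finding the catch:** I located the box in both camera views, which agreed to about 3 mm. With the gripper shut, I pressed the inlay at the box's -y end (y = -72 mm). It gave at about 3 N, so it was the catch, and I did not need to feel the other three.
- **Pressing it down:** I pressed until it met the hard stop, about 6 mm down, with a peak reading of about 17 N. I then lifted the hand off and moved it clear of the box.
- **Last checks:** The final picture shows the drawer out and the hand away from everything, with the wrist force near zero. Compared with the first picture, the mug shows no shift, the cup about 0.2 px and the salt about 0.45 px. The cup and salt figures are probably due to the arm's shadow. No check failed or disagreed.

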